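# Seat the burner crown of a portable stove and test its spark

## Task

After washing, the burner crown of the portable gas stove has been stuck back in turned the wrong way, so that it stands up on the white spark electrode. With a fingertip turn it until the notch in its rim is over the electrode, press it straight down until it is fully home, and only then push the igniter button right in and let it go, to test the spark. Do not pull the crown up, do not force it down on the brittle electrode, and leave everything else where it stands.

Things in the scene. Friction and masses are not known exactly. Their poses are not given: they have to be found in the camera images.
- stove: Portable one-burner gas stove, grey, fixed, 250 (x) x 330 (y) mm, origin at the centre of its underside, front to its -x, z up. Left (+y): burner in a dark drip tray (61 mm high); four thin pan supports on the diagonals round it, 67 to 114 mm from its axis, tops 122 mm above the underside. Right: canister cover, 96 mm wide, 90 mm high, with the igniter button.
- burner_seat (a point): Centre of the burner cup's rim (the crown's seat), on the burner axis, 80 mm above the stove's underside; axes as the stove's. The cup is 70 mm across.
- crown: Cast-aluminium burner crown: disc 92 mm across, 5 mm thick, low teeth round the rim (to 8 mm). Origin: centre of the disc's underside; z up. On top, three upright radial ribs at 0, 120 and 240 degrees from its +x, 6 mm wide, from the boss to 41 mm from the centre, tops 23 mm above the underside. It turns level, either way, by about 1 N sideways on a rib, and stays where it is left.
- crown_notch (a point): Middle of the notch in the crown's rim, 43 mm from the centre on the crown's -x side (midway between two ribs), level with the underside. The notch is 13 mm wide, open at the rim, reaching in to 35 mm from the centre, so the 6 mm electrode enters with 3.5 mm to spare on each side (4.5 degrees of turn).
- crown_top (a point): Centre of the flat top of the crown's boss, 23 mm across, 24 mm above the crown's underside: where to press.
- crown_stem (a joint): Height of the crown's underside over its seat: 0 when fully home, 0.0085 to 0.0105 m at the start. The crown's brass stem has a snug seal in the burner's throat, so it stays at any height; a straight push of about 7 N slides it down, when the notch is over the electrode. Otherwise the electrode stops it at 0.006 to 0.008 m.
- electrode: Spark electrode: upright white ceramic pin, 6 mm thick with a tapered tip, fixed 43 mm in front (stove's -x) of the burner axis. Its rear half is under the crown's rim; a steel foot with a screw leads outward from it. Brittle: 30 N from the crown breaks it. Origin at its foot, 18.5 mm below the seat.
- electrode_tip (a point): Top of the electrode pin, 8 mm above the burner seat.
- igniter_top (a point): Centre of the top of the igniter button, a round black button 24 mm across in a dark steel collar on top of the canister cover, pushed straight down.
- spice_jar: Spice jar, 41 mm across, 105 mm high, loose, beside the stove on its left; a bystander. Origin at its underside, z up.
- salt_shaker: Salt shaker, 44 mm across, 90 mm high, loose, beside the stove on its left; a bystander. Origin at its underside, z up.
- cola_bottle: Brown drink bottle with a red cap, 65 mm across, 225 mm high, loose, at the right; a bystander. Origin at its underside, z up.
- mug: White mug, 94 mm high, loose, on the left near the worktop's front edge; a bystander. Origin at its underside, z up.
- igniter (a joint): Igniter push button: 0 when out, grows to 0.006 m when pushed right in; springs back. About 5 N to push it fully in.

How it is judged:
By the outcome, as a careful person would: the job done as asked, in the order asked, and still so for the second after the job is handed in, with the robot touching nothing.
It also fails if it takes over 58 s, if anything falls off the work surface, if the arm or the gripper's body presses on something with over 40 N, if the wrist force passes 120 N, or if a joint passes its speed limit or range.

## Robot

A 6-joint arm with a two-finger parallel gripper is mounted at the origin on a cart in front of the work surface, level with it; the furniture and walls round the work are solid. World frame = base frame: x ahead of the robot, y to its left, z up, the work surface at z = 0. Lengths are in m, angles in rad, forces in N, time in s.
With the tool pointing down it reaches from about 0.3 to 0.775 m from the base axis. Payload 14.6 kg.
Tool frame: the origin (TCP) lies midway between the tips of the shut fingers; the grasp point (between the pads) lies 19 mm behind it (env.grip_point_offset is the distance from the TCP to the grasp point, in m); z points along the fingers, y is the line along which they close (so a half turn about z gives the same grasp; the last joint's range is limited). The gripper opens to 94 mm and grips with 3 to 60 N. Pads are 16 mm wide; open, the fingers measure 119 mm over their backs; the gripper's body (75 mm by 177 mm) begins 78 mm behind the grasp point.
Start: joints at [-1.409, 0.3, 1.521, -0, 1.321, -0.067], TCP at [0.125, -0.536, 0.205] pointing down, gripper open.
Joint ranges: [-3.03, 3.03], [-0.79, 2.21], [0.23, 2.52], [-1.04, 4.18], [0, 3.07], [-2.55, 2.55]. Speed limits (rad/s): [2.22, 2.22, 2.57, 3.14, 3.14, 3.14].

## Interface

Orientations are given as a 3x3 rotation matrix whose columns are the frame's x, y, z axes.
In Python, from bench import readout, optics, ticket, look_for, masks_of, env gives the robot as it stands.
- The arm moves only by the tool servo_tool, never from a script. Its argument "deltas" is a list of rows, each an object with "dp": the shift along the tool's x, y, z in cm, a list of three; "angular": the turn, a rotation vector about the tool's x, y, z in degrees, a list of three; "claw": the opening, from -1 (shut) to 1 (fully open). In form: [{"dp": [dx, dy, dz], "angular": [ax, ay, az], "claw": claw}, ...]. A call has 1 to 8 rows; each row shifts and turns the commanded pose from where the row before left it, along the tool's axes as they then stand; what a row does not reach is not made up. A row lasts 1/12 s, in which the tool goes at most 41.7 mm and 7.16 degrees, less where a joint would pass 70% of its speed; a pose out of reach is approached as far as the arm can. A call is refused whole if a number of a shift passes 4.17 or a number of a turn 7.16, either way. A call with a gripper value outside its range is refused whole. The fingers move at their own pace and stop on an object; "force" is the grip in N (left out, the last holds). Time passes only in rows, so rows that do not move let the fingers close. It gives the time, the measured TCP pose, the force, the opening and the grip force at its end, in the units of the state.
- readout.read_state(): the state, without advancing time (a new reading comes with each control period).
- optics.get_image(name): name is "scene" or "top"; returns a dict with "image" (480x640x3 uint8, red, green, blue), "intrinsics" (3x3 intrinsics, pixels), "extrinsics" (4x4, takes a point from world to camera coordinates). Camera axes: x right, y down, z forward; pixel columns grow to the right and rows downward; lengths in m; the calibration is good to about 2 mm. A picture is of the moment at which its call begins. There is no depth.
- ticket.finish_job(): hands the job in; it is judged then, once.
Trained networks look in the newest picture that a camera, given by its name, has taken for a name from the list of things; names that differ only in an ending like _2 or _b are one class to them, and where a whole thing is asked for, a point or a joint stands for the part that bears it (a point fixed in the world has none). Each returns a list of dicts, best first, with "confidence" (0 to 1); they miss things now and then, are a little off and sometimes report something else, mostly with a low value. They report only what shows in the picture. A call takes as long as a camera call.
- look_for(camera, query): "point" ([x, y, z] in m, in world coordinates, good to about 4 mm: the middle of the surface that is visible of it).
- masks_of(camera, query): "region" (480x640 bool, what is visible of it).
The state is a dict: "time": time; "joint_positions": joint angles; "joint_velocities": joint speeds; "joint_torque": joint torques, N m; "ee_pos": TCP position; "tool_rot": TCP orientation; "force": force on the tool from outside, world axes, zero at the start; "torque": the same for the moment, N m; "grip_width": finger opening in m; "grip_force": force on a finger pad.
Only numpy, scipy, OpenCV 4.12 (cv2) and the standard library are available. Lean on these libraries where they do the work, as an engineer would, in place of code of your own. Each camera call takes 0.05 s, during which the arm holds its last target. There are 200 camera calls.

## Working session

There is one attempt and no reset: what is moved stays moved. The work goes in short steps, Python scripts to look and compute and a tool call to move; the robot and the scene stay as the last step left them, time stands still between calls to the robot, and variables do not carry over. Pictures are saved under pics/ and viewed, at most 12 in all, crops included, and the job is handed in when it is done.

Besides the shell and the picture viewer there is one more tool, called after "Request:" by a JSON object that holds its "op" and its "data", one argument or row to a line. servo_tool: Moves the arm, as the interface text tells. Its arguments: {"type":"object","properties":{"deltas":{"type":"array","items":{"type":"object","properties":{"dp":{"type":"array","items":{"type":"number"}},"angular":{"type":"array","items":{"type":"number"}},"claw":{"type":"number"}}}},"force":{"type":"number"}},"required":["deltas"]}

```bash
mkdir -p pics
python3 - <<'E'
from bench import *
import cv2
for c in("scene","top"):
    d=optics.get_image(c); cv2.imwrite(f"pics/{c}0.png",d["image"][:,:,::-1])
    print(c,d["intrinsics"].tolist(),d["extrinsics"].round(4).tolist())
    for q in("stove","crown","crown_notch","crown_top","electrode","electrode_tip","igniter_top","burner_seat","spice_jar","salt_shaker","cola_bottle","mug"):
        try: print(q,[(r["point"].round(4).tolist() if hasattr(r["point"],"round") else r["point"],round(r["confidence"],2)) for r in look_for(c,q)[:2]])
        except Exception as e: print(q,e)
s=readout.read_state();print(s["time"],s["ee_pos"],s["tool_rot"],s["grip_width"])
E
```

```text
scene [[506.14529374557253, 0.0, 323.3544841313163], [0.0, 506.14529374557253, 236.88993598004765], [0.0, 0.0, 1.0]] [[-0.8144, -0.58, 0.0175, 0.455], [-0.2643, 0.344, -0.901, 0.2438], [0.5166, -0.7384, -0.4334, 0.8076], [0.0, 0.0, 0.0, 1.0]]
stove []
crown [([0.5033, 0.054, 0.0961], 0.94)]
crown_notch [([0.5039, 0.0513, 0.1002], 0.63), ([0.5045, 0.0504, 0.1008], 0.6)]
crown_top [([0.5081, 0.0537, 0.0965], 0.86)]
electrode [([0.4647, 0.0494, 0.0695], 0.4)]
electrode_tip [([0.5052, 0.0565, 0.0965], 0.15)]
igniter_top []
burner_seat [([0.4678, 0.0445, 0.0645], 0.76)]
spice_jar [([0.5385, 0.1958, 0.0675], 0.6)]
salt_shaker [([0.4793, 0.1985, 0.065], 0.8), ([0.5064, 0.0527, 0.0984], 0.53)]
cola_bottle [([0.6665, -0.2816, 0.1184], 0.66)]
mug [([0.3903, 0.3068, 0.071], 0.96), ([0.666, -0.2815, 0.1182], 0.2)]
top [[516.2026041734688, 0.0, 317.85142350313504], [0.0, 516.2026041734688, 240.28650117897317], [0.0, 0.0, 1.0]] [[-0.0042, -1.0, 0.0018, 0.0078], [-0.9985, 0.0041, -0.054, 0.5428], [0.0539, -0.0021, -0.9985, 1.3547], [0.0, 0.0, 0.0, 1.0]]
stove [([0.5084, -0.0041, 0.0651], 0.65)]
crown [([0.5069, 0.0438, 0.0951], 0.68)]
crown_notch [([0.5127, 0.0519, 0.0923], 0.97)]
crown_top [([0.5132, 0.0477, 0.0977], 0.61), ([0.6643, -0.2912, 0.1606], 0.16)]
electrode []
electrode_tip [([0.47, -0.1223, 0.1117], 0.68)]
igniter_top [([0.4689, -0.1209, 0.1137], 0.66)]
burner_seat [([0.5065, -0.0124, 0.062], 0.62), ([0.5134, 0.05, 0.0929], 0.42)]
spice_jar [([0.5463, 0.1828, 0.1082], 0.74), ([0.5101, -0.0039, 0.0602], 0.45)]
salt_shaker [([0.4872, 0.1818, 0.0788], 0.6), ([0.5088, -0.0125, 0.0634], 0.28)]
cola_bottle [([0.6673, -0.2907, 0.159], 0.57), ([0.4693, -0.1246, 0.1105], 0.42)]
mug [([0.3993, 0.308, 0.0303], 0.61)]
1.3 [ 0.12475462 -0.53563286  0.20542774] [[ 9.73931185e-01  2.26843661e-01  5.81656092e-06]
 [ 2.26843660e-01 -9.73931184e-01  5.69045715e-05]
 [ 1.85733714e-05 -5.41016868e-05 -9.99999998e-01]] 0.09397720868178046
```

Run:
```python
import cv2,numpy as np
t=cv2.imread("pics/top0.png");s=cv2.imread("pics/scene0.png")
# project crown approx (0.51,0.05,0.1)
K=np.array([[516.2,0,317.85],[0,516.2,240.29],[0,0,1]]);E=np.array([[-0.0042,-1,.0018,.0078],[-.9985,.0041,-.054,.5428],[.0539,-.0021,-.9985,1.3547]])
p=K@E@np.array([.51,.05,.1,1]);p=p[:2]/p[2];print(p)
x,y=p.astype(int);print(x-45,y-45)
cv2.imwrite("pics/c1.png",cv2.resize(t[y-45:y+45,x-45:x+45],(600,600),interpolation=cv2.INTER_CUBIC))
```

```text
[300.07132279 251.71115558]
255 206
```

View pics/scene0.png

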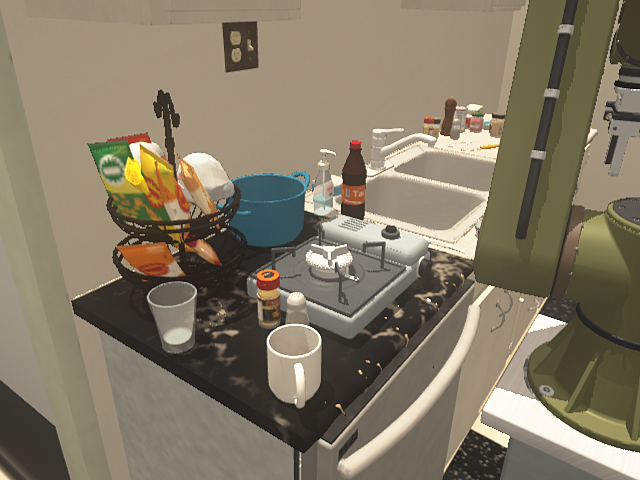

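View pics/c1.png

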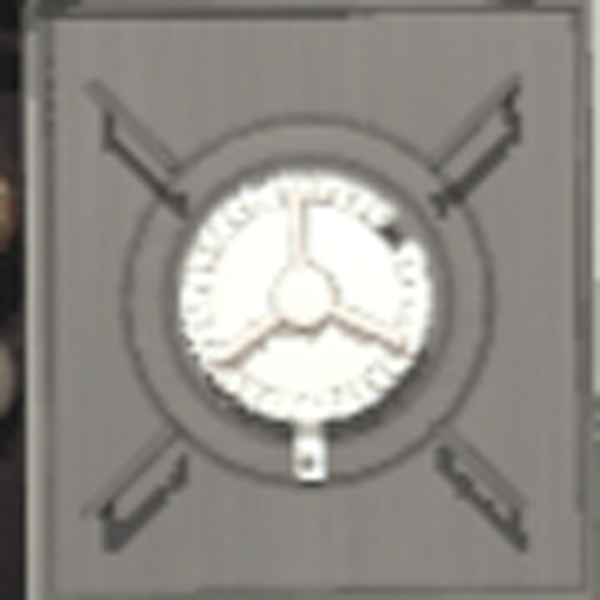

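View pics/top0.png

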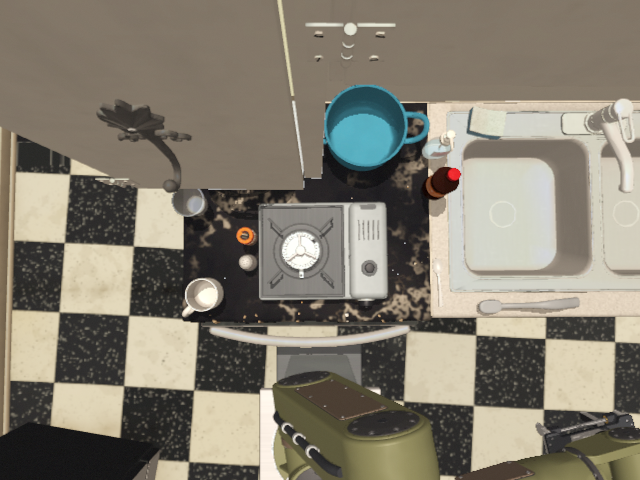

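```bash
cat > h.py <<'E'
from bench import *
import cv2,numpy as np
def ray(d,u,v,z):
    K,E=d["intrinsics"],d["extrinsics"];R,t=E[:3,:3],E[:3,3]
    w=R.T@np.linalg.inv(K)@np.array([u,v,1.]);c=-R.T@t
    return c+w*(z-c[2])/w[2]
def proj(d,P):
    P=np.atleast_2d(P);q=(d["intrinsics"]@(d["extrinsics"]@np.c_[P,np.ones(len(P))].T)[:3]);return (q[:2]/q[2]).T
E
python3 - <<'E'
from h import *
d=optics.get_image("top")
def m(c,q,z):
    for r in masks_of(c,q)[:2]:
        M=r["region"].astype(np.uint8);v,u=np.nonzero(M)
        if len(u)<5: continue
        cs,_=cv2.findContours(M,0,2);k=max(cs,key=cv2.contourArea)
        (a,b),s,an=cv2.minAreaRect(k)
        print(c,q,round(r["confidence"],2),len(u),"cen",(u.mean(),v.mean()),ray(d,u.mean(),v.mean(),z).round(4),"circ",cv2.minEnclosingCircle(k),"rect",(a,b),s,an,ray(d,a,b,z).round(4))
m("top","crown",.097);m("top","igniter_top",.1);m("top","stove",.09);m("top","electrode",.062)
# tray edges from gray: hough lines
g=cv2.cvtColor(d["image"],cv2.COLOR_RGB2GRAY)
L=cv2.createLineSegmentDetector().detect(g[195:310,250:400])[0][:,0]
for l in L:
    n=np.hypot(l[2]-l[0],l[3]-l[1])
    if n>45: print((l+[250,195,250,195]).round(1),round(np.degrees(np.arctan2(l[3]-l[1],l[2]-l[0])),2))
d=optics.get_image("scene");m("scene","crown",.1);m("scene","igniter_top",.1);m("scene","electrode",.07)
s=cv2.imread("pics/scene0.png")[225:295,285:405]
cv2.imwrite("pics/c2.png",cv2.resize(s,None,fx=6.6,fy=6.6,interpolation=cv2.INTER_CUBIC))
E
```

```text
top crown 0.61 1020 cen (np.float64(299.6411764705882), np.float64(250.31764705882352)) [0.5136 0.0511 0.097 ] circ ((299.870361328125, 250.20370483398438), 18.269258499145508) rect (300.0000305175781, 250.00003051757812) (35.35533905029297, 35.35533905029297) 45.0 [0.5144 0.0502 0.097 ]
top igniter_top 0.64 77 cen (np.float64(369.02597402597405), np.float64(267.5584415584416)) [ 0.47  -0.121  0.1  ] circ ((369.0, 267.5), 4.924529075622559) rect (369.0, 267.5) (9.0, 8.0) 90.0 [ 0.4701 -0.1209  0.1   ]
top igniter_top 0.41 1053 cen (np.float64(299.73314339981005), np.float64(250.4985754985755)) [0.513  0.0508 0.1   ] circ ((300.0353698730469, 250.38424682617188), 18.822017669677734) rect (299.7500305175781, 250.75003051757812) (36.06244659423828, 35.35533905029297) 45.0 [0.5124 0.0507 0.1   ]
top stove 0.61 12562 cen (np.float64(322.5702117497214), np.float64(251.51926444833626)) [ 0.5106 -0.006   0.09  ] circ ((321.781494140625, 251.3743133544922), 78.2015609741211) rect (322.1568298339844, 255.02220153808594) (105.02852630615234, 129.8460235595703) 89.30972290039062 [ 0.5018 -0.005   0.09  ]
[336.9 201.7 288.1 202.5] 179.05
[257.6 203.1 258.3 298.1] 89.58
[386.5 294.4 384.9 204.4] -91.0
[343.1 204.4 344.7 296.8] 88.97
[271.9 205.9 340.6 204.7] -1.01
[348.9 295.7 347.2 204.4] -91.06
[338.1 207.8 260.6 208.8] 179.22
[339.4 296.6 261.9 296.4] -179.89
[351.5 205.6 352.8 291.9] 89.17
[260.7 294.4 260.6 211.9] -90.05
[340.8 290.6 339.9 209.4] -90.64
[262.9 210.6 263.3 293.1] 89.72
scene crown 0.62 963 cen (np.float64(328.2107995846314), np.float64(256.5295950155763)) [0.5094 0.0559 0.1   ] circ ((328.5, 258.0), 22.69921875) rect (328.5, 256.5) (25.0, 45.0) 90.0 [0.509  0.0554 0.1   ]
scene igniter_top 0.49 77 cen (np.float64(390.54545454545456), np.float64(228.54545454545453)) [ 0.4757 -0.1344  0.1   ] circ ((390.5, 228.5), 5.522780418395996) rect (390.5, 228.5) (7.0, 11.0) 90.0 [ 0.4759 -0.1346  0.1   ]
```

View pics/c2.png

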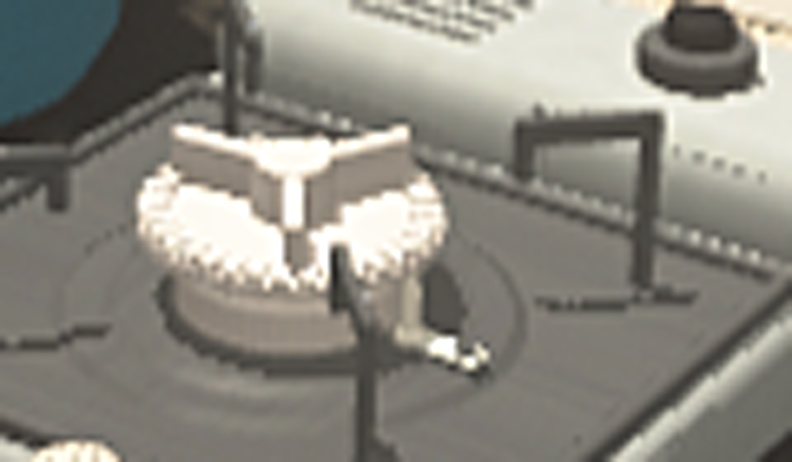

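Request:
{"op": "servo_tool", "data": {
  "deltas": [
    {"dp": [2.26, -2.1, 0], "angular": [0, 0, -3.35], "claw": -1},
    {"dp": [2.37, -1.96, 0], "angular": [0, 0, -3.35], "claw": -1},
    {"dp": [2.49, -1.82, 0], "angular": [0, 0, -3.35], "claw": -1},
    {"dp": [2.59, -1.67, 0], "angular": [0, 0, -3.35], "claw": -1},
    {"dp": [2.68, -1.52, 0], "angular": [0, 0, -3.35], "claw": -1},
    {"dp": [2.76, -1.36, 0], "angular": [0, 0, -3.35], "claw": -1},
    {"dp": [2.84, -1.19, 0], "angular": [0, 0, -3.35], "claw": -1},
    {"dp": [2.9, -1.03, 0], "angular": [0, 0, -3.35], "claw": -1}
  ]
}}

```text
time: 2.42
ee_pos: [0.263, -0.33, 0.2056]
tool_rot: [[0.765, 0.644, 0.0], [0.644, -0.765, -0.0], [-0.0, 0.0, -1.0]]
force: [0.3, -1.2, 0.7]
grip_width: 0.044
grip_force: 0.0
```

Request:
{"op": "servo_tool", "data": {
  "deltas": [
    {"dp": [2.96, -0.85, 0], "angular": [0, 0, -3.35], "claw": -1},
    {"dp": [3.0, -0.68, 0], "angular": [0, 0, -3.35], "claw": -1},
    {"dp": [3.04, -0.5, 0], "angular": [0, 0, -3.35], "claw": -1},
    {"dp": [3.06, -0.32, 0], "angular": [0, 0, -3.35], "claw": -1},
    {"dp": [3.08, -0.15, 0], "angular": [0, 0, -3.35], "claw": -1},
    {"dp": [3.08, 0.03, 0], "angular": [0, 0, -3.35], "claw": -1},
    {"dp": [3.07, 0.21, 0], "angular": [0, 0, -3.35], "claw": -1},
    {"dp": [3.05, 0.39, 0], "angular": [0, 0, -3.35], "claw": -1}
  ]
}}

```text
time: 3.08
ee_pos: [0.4007, -0.1256, 0.2057]
tool_rot: [[0.393, 0.92, 0.001], [0.92, -0.393, -0.0], [0.0, 0.001, -1.0]]
force: [0.9, -0.4, 0.6]
grip_width: 0.0005
grip_force: 0.0
```

Request:
{"op": "servo_tool", "data": {
  "deltas": [
    {"dp": [3.03, 0.57, 0], "angular": [0, 0, -3.35], "claw": -1},
    {"dp": [2.99, 0.75, 0], "angular": [0, 0, -3.35], "claw": -1},
    {"dp": [2.94, 0.92, 0], "angular": [0, 0, -3.35], "claw": -1},
    {"dp": [2.88, 1.09, 0], "angular": [0, 0, -3.35], "claw": -1},
    {"dp": [2.81, 1.26, 0], "angular": [0, 0, -3.35], "claw": -1},
    {"dp": [2.73, 1.42, 0], "angular": [0, 0, -3.35], "claw": -1},
    {"dp": [2.65, 1.58, 0], "angular": [0, 0, -3.35], "claw": -1},
    {"dp": [2.55, 1.73, 0], "angular": [0, 0, -3.35], "claw": -1}
  ]
}}

```text
time: 3.75
ee_pos: [0.5385, 0.0788, 0.2054]
tool_rot: [[-0.064, 0.998, 0.0], [0.998, 0.064, 0.0], [0.0, 0.0, -1.0]]
force: [-0.3, -0.5, 0.8]
grip_width: 0.0003
grip_force: 0.0
```

Request:
{"op": "servo_tool", "data": {
  "deltas": [
    {"dp": [0, 0, 2.5], "angular": [0, 0, 0], "claw": -1},
    {"dp": [0, 0, 2.5], "angular": [0, 0, 0], "claw": -1},
    {"dp": [0, 0, 2], "angular": [0, 0, 0], "claw": -1},
    {"dp": [0, 0, 1], "angular": [0, 0, 0], "claw": -1},
    {"dp": [0, 0, 1], "angular": [0, 0, 0], "claw": -1},
    {"dp": [0, 0, 0.5], "angular": [0, 0, 0], "claw": -1},
    {"dp": [0, 0, 0.5], "angular": [0, 0, 0], "claw": -1},
    {"dp": [0, 0, 0], "angular": [0, 0, 0], "claw": -1}
  ]
}}

```text
time: 4.42
ee_pos: [0.5379, 0.0772, 0.1053]
tool_rot: [[-0.061, 0.998, 0.0], [0.998, 0.061, 0.0], [0.0, 0.0, -1.0]]
force: [0.5, -0.5, 0.0]
grip_width: 0.0002
grip_force: 0.0
```

Run:
```python
from h import *
d=optics.get_image("scene");s=readout.read_state();print(s["ee_pos"],s["force"])
p=proj(d,[s["ee_pos"]])[0];print(p)
im=d["image"][200:290,270:390,::-1].copy();im=cv2.resize(im,None,fx=6,fy=6,interpolation=cv2.INTER_CUBIC)
cv2.circle(im,tuple(int(v) for v in ((p-[270,200])*6)),4,(0,0,255),-1)
cv2.imwrite("pics/c3.png",im)
```

```text
[0.53809433 0.0772459  0.10583206] [1.3847078  0.1344383  0.22432164]
[309.8422795  253.76549522]
```

View pics/c3.png

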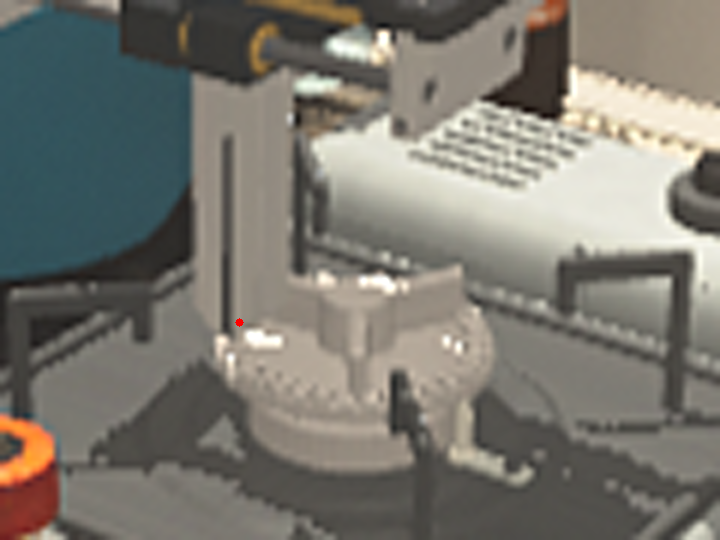

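Request:
{"op": "servo_tool", "data": {
  "deltas": [
    {"dp": [-0.4, 0, 0.3], "angular": [0, 0, 0], "claw": -1},
    {"dp": [-0.4, 0, 0], "angular": [0, 0, 0], "claw": -1},
    {"dp": [-0.3, 0, 0], "angular": [0, 0, 0], "claw": -1},
    {"dp": [-0.26, 0, 0], "angular": [0, 0, 0], "claw": -1},
    {"dp": [-0.24, 0.086, 0], "angular": [0, 0, 5], "claw": -1},
    {"dp": [-0.24, 0.086, 0], "angular": [0, 0, 5], "claw": -1},
    {"dp": [-0.24, 0.086, 0], "angular": [0, 0, 5], "claw": -1},
    {"dp": [-0.24, 0.086, 0], "angular": [0, 0, 5], "claw": -1}
  ]
}}

```text
time: 5.13
ee_pos: [0.5417, 0.0536, 0.1027]
tool_rot: [[0.288, 0.958, 0.001], [0.958, -0.288, 0.0], [0.0, 0.001, -1.0]]
force: [0.8, 0.5, 0.6]
grip_width: 0.0005
grip_force: 0.3
```

Run:
```python
from h import *
d=optics.get_image("scene");s=readout.read_state();print(s["ee_pos"],s["force"])
im=d["image"][210:280,270:390,::-1].copy();im=cv2.resize(im,None,fx=6,fy=6,interpolation=cv2.INTER_CUBIC)
cv2.imwrite("pics/c4.png",im)
```

```text
[0.54174558 0.0532898  0.10271029] [-0.20535988 -0.35722083  0.48947039]
```

View pics/c4.png

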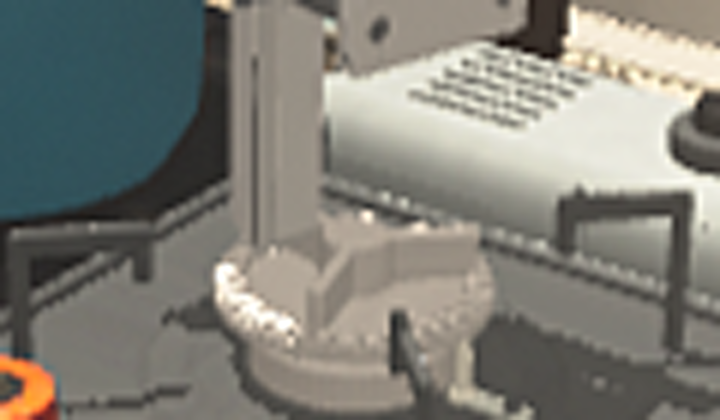

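Request:
{"op": "servo_tool", "data": {
  "deltas": [
    {"dp": [-0.24, 0.086, 0], "angular": [0, 0, 5], "claw": -1},
    {"dp": [-0.24, 0.086, 0], "angular": [0, 0, 5], "claw": -1},
    {"dp": [-0.24, 0.086, 0], "angular": [0, 0, 5], "claw": -1},
    {"dp": [-0.24, 0.086, 0], "angular": [0, 0, 5], "claw": -1},
    {"dp": [-0.24, 0.086, 0], "angular": [0, 0, 5], "claw": -1},
    {"dp": [-0.24, 0.086, 0], "angular": [0, 0, 5], "claw": -1},
    {"dp": [-0.24, 0.086, 0], "angular": [0, 0, 5], "claw": -1},
    {"dp": [-0.24, 0.086, 0], "angular": [0, 0, 5], "claw": -1}
  ]
}}

```text
time: 5.85
ee_pos: [0.5369, 0.0343, 0.1027]
tool_rot: [[0.835, 0.55, 0.001], [0.55, -0.835, -0.0], [0.001, 0.001, -1.0]]
force: [2.5, 0.4, -1.1]
grip_width: 0.0005
grip_force: 1.0
```

Request:
{"op": "servo_tool", "data": {
  "deltas": [
    {"dp": [-0.24, 0.086, 0], "angular": [0, 0, 5], "claw": -1},
    {"dp": [-0.24, 0.086, 0], "angular": [0, 0, 5], "claw": -1},
    {"dp": [-0.24, 0.086, 0], "angular": [0, 0, 5], "claw": -1},
    {"dp": [-0.24, 0.086, 0], "angular": [0, 0, 5], "claw": -1},
    {"dp": [-0.24, 0.086, 0], "angular": [0, 0, 5], "claw": -1},
    {"dp": [-0.24, 0.086, 0], "angular": [0, 0, 5], "claw": -1},
    {"dp": [-0.24, 0.086, 0], "angular": [0, 0, 5], "claw": -1},
    {"dp": [-0.24, 0.086, 0], "angular": [0, 0, 5], "claw": -1}
  ]
}}

```text
time: 6.52
ee_pos: [0.5206, 0.0225, 0.1028]
tool_rot: [[0.993, -0.115, 0.001], [-0.115, -0.993, -0.0], [0.001, 0.0, -1.0]]
force: [2.1, -1.3, -0.3]
grip_width: 0.0009
grip_force: 1.0
```

Run:
```python
from h import *
s=readout.read_state()
C=np.array([.5125,.051]);R=s["tool_rot"];r=s["ee_pos"][:2]-C
print(s["ee_pos"],s["force"],s["time"],"yaw",np.degrees(np.arctan2(R[1,0],R[0,0])),"r tool",r@R[:2,0],r@R[:2,1],s["joint_positions"])
```

```text
[0.5206053  0.0225163  0.10277288] [ 2.13591186 -1.28752044 -0.27745341] 6.5167 yaw -6.623091370022472 r tool 0.011336436493645042 0.02735876427124052 [-2.69505081e-02  3.46284070e-01  1.71483040e+00 -2.64034135e-04
  1.07930644e+00  1.65956512e+00]
```

Request:
{"op": "servo_tool", "data": {
  "deltas": [
    {"dp": [-0.24, 0.086, 0], "angular": [0, 0, 5], "claw": -1},
    {"dp": [-0.24, 0.086, 0], "angular": [0, 0, 5], "claw": -1},
    {"dp": [-0.24, 0.086, 0], "angular": [0, 0, 5], "claw": -1},
    {"dp": [-0.19, 0.07, 0], "angular": [0, 0, 4], "claw": -1},
    {"dp": [0, 0, 0], "angular": [0, 0, 0], "claw": -1},
    {"dp": [0.5, 0, 0], "angular": [0, 0, 0], "claw": -1},
    {"dp": [0.3, 0, -2], "angular": [0, 0, 0], "claw": -1},
    {"dp": [0, 0, -4], "angular": [0, 0, 0], "claw": -1}
  ]
}}

```text
time: 7.18
ee_pos: [0.5166, 0.0181, 0.1595]
tool_rot: [[0.904, -0.427, -0.008], [-0.427, -0.904, 0.0], [-0.007, 0.003, -1.0]]
force: [0.7, 0.1, -0.3]
grip_width: 0.0007
grip_force: 0.0
```

Request:
{"op": "servo_tool", "data": {
  "deltas": [
    {"dp": [0, 0, -3], "angular": [0, 0, 0], "claw": -1},
    {"dp": [1.4, 2.9, 0], "angular": [0, 0, 0], "claw": -1},
    {"dp": [1.4, 2.9, 0], "angular": [0, 0, 0], "claw": -1},
    {"dp": [1.4, 2.9, 0], "angular": [0, 0, 0], "claw": -1},
    {"dp": [1.4, 2.9, 0], "angular": [0, 0, 0], "claw": -1},
    {"dp": [1.4, 2.9, 0], "angular": [0, 0, 0], "claw": -1},
    {"dp": [0, 0, 0], "angular": [0, 0, 0], "claw": -1},
    {"dp": [0, 0, 0], "angular": [0, 0, 0], "claw": -1}
  ]
}}

```text
time: 7.85
ee_pos: [0.5187, -0.144, 0.1922]
tool_rot: [[0.903, -0.43, -0.0], [-0.43, -0.903, 0.0], [-0.001, -0.0, -1.0]]
force: [-0.2, 0.1, -0.4]
grip_width: 0.0002
grip_force: 0.0
```

Run:
```python
from h import *
s=readout.read_state();print(s["ee_pos"],s["force"],s["time"])
a=optics.get_image("top");b=optics.get_image("scene")
A=cv2.resize(a["image"][225:275,275:325,::-1],(560,560),interpolation=cv2.INTER_CUBIC)
B=b["image"][225:285,295:365,::-1];B=cv2.resize(B,None,fx=11,fy=9.3,interpolation=cv2.INTER_CUBIC)
cv2.imwrite("pics/c5.png",A);cv2.imwrite("pics/c6.png",cv2.resize(b["image"][225:285,290:370,::-1],(800,600),interpolation=cv2.INTER_CUBIC))
np.savez("v1.npz",top=a["image"],scene=b["image"])
```

```text
[ 0.51868494 -0.14396855  0.1922262 ] [-0.20780498  0.09714845 -0.39667083] 7.85
```

View pics/c5.png

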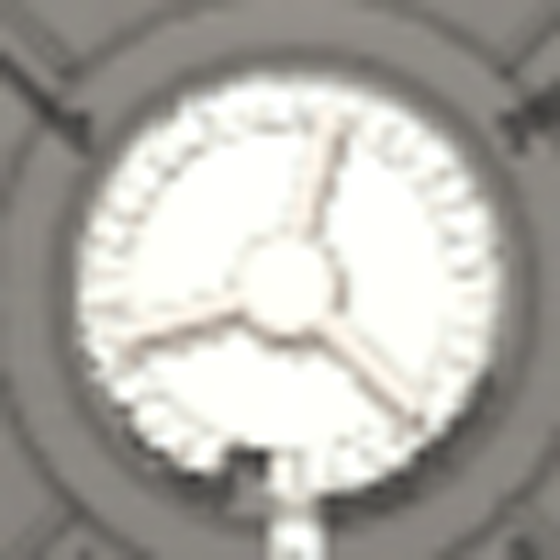

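View pics/c6.png

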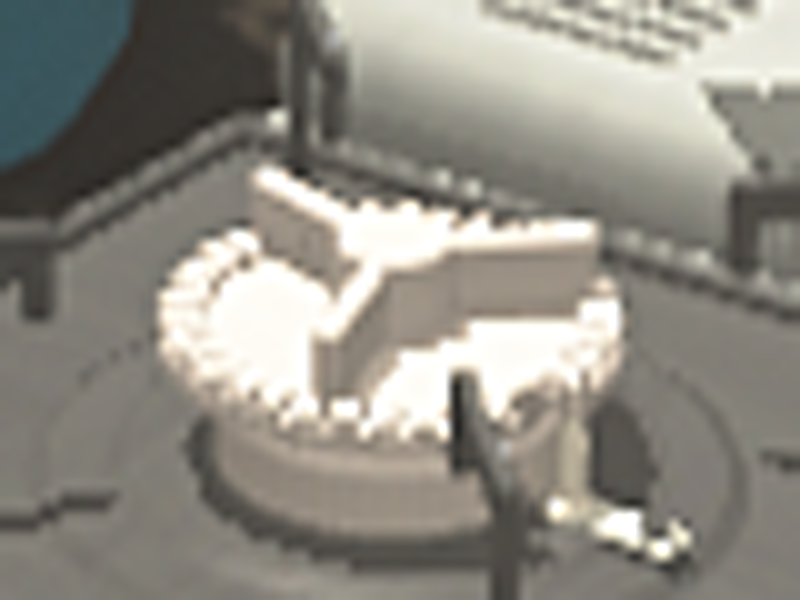

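Request:
{"op": "servo_tool", "data": {
  "deltas": [
    {"dp": [0, 0, 0], "angular": [0, 0, -6.6], "claw": -1},
    {"dp": [0, 0, 0], "angular": [0, 0, -6.6], "claw": -1},
    {"dp": [0, 0, 0], "angular": [0, 0, -6.6], "claw": -1},
    {"dp": [0, 0, 0], "angular": [0, 0, -6.5], "claw": -1},
    {"dp": [0.48, -3.35, 0], "angular": [0, 0, 0], "claw": -1},
    {"dp": [0.48, -3.35, 0], "angular": [0, 0, 0], "claw": -1},
    {"dp": [0.48, -3.35, 0], "angular": [0, 0, 0], "claw": -1},
    {"dp": [0.48, -3.35, 0], "angular": [0, 0, 0], "claw": -1}
  ]
}}

```text
time: 8.62
ee_pos: [0.5359, -0.0056, 0.1927]
tool_rot: [[1.0, 0.017, 0.0], [0.017, -1.0, 0.0], [0.0, -0.0, -1.0]]
force: [-0.4, 0.5, 0.3]
grip_width: 0.0005
grip_force: 0.0
```

Request:
{"op": "servo_tool", "data": {
  "deltas": [
    {"dp": [0.48, -3.35, 0], "angular": [0, 0, 0], "claw": -1},
    {"dp": [0, 0, 0], "angular": [0, 0, 0], "claw": -1},
    {"dp": [0, 0, 2.5], "angular": [0, 0, 0], "claw": -1},
    {"dp": [0, 0, 2.5], "angular": [0, 0, 0], "claw": -1},
    {"dp": [0, 0, 2], "angular": [0, 0, 0], "claw": -1},
    {"dp": [0, 0, 1], "angular": [0, 0, 0], "claw": -1},
    {"dp": [0, 0, 0.5], "angular": [0, 0, 0], "claw": -1},
    {"dp": [0, 0, 0], "angular": [0, 0, 0], "claw": -1}
  ]
}}

```text
time: 9.28
ee_pos: [0.5402, 0.0255, 0.1072]
tool_rot: [[1.0, 0.015, -0.001], [0.015, -1.0, 0.0], [-0.001, -0.0, -1.0]]
force: [-0.0, 0.0, 0.5]
grip_width: 0.0003
grip_force: 0.0
```

Request:
{"op": "servo_tool", "data": {
  "deltas": [
    {"dp": [0, 0, 0.4], "angular": [0, 0, 0], "claw": -1},
    {"dp": [0, -0.25, 0], "angular": [0, 0, 0], "claw": -1},
    {"dp": [0, -0.25, 0], "angular": [0, 0, 0], "claw": -1},
    {"dp": [0, -0.25, 0], "angular": [0, 0, 0], "claw": -1},
    {"dp": [0, -0.25, 0], "angular": [0, 0, 0], "claw": -1},
    {"dp": [0, 0, 0], "angular": [0, 0, 0], "claw": -1},
    {"dp": [0, 0.8, 0], "angular": [0, 0, 0], "claw": -1},
    {"dp": [0, 0, -3.5], "angular": [0, 0, 0], "claw": -1}
  ]
}}

```text
time: 9.95
ee_pos: [0.5374, 0.0263, 0.1333]
tool_rot: [[1.0, 0.014, -0.01], [0.014, -1.0, 0.0], [-0.01, -0.0, -1.0]]
force: [0.6, -0.0, -1.4]
grip_width: 0.0008
grip_force: 0.0
```

Request:
{"op": "servo_tool", "data": {
  "deltas": [
    {"dp": [0, 0, -3.5], "angular": [0, 0, 0], "claw": -1},
    {"dp": [0, 3.5, -1], "angular": [0, 0, 0], "claw": -1},
    {"dp": [0, 3.5, 0], "angular": [0, 0, 0], "claw": -1},
    {"dp": [0, 3.5, 0], "angular": [0, 0, 0], "claw": -1},
    {"dp": [0, 3.5, 0], "angular": [0, 0, 0], "claw": -1},
    {"dp": [0, 2, 0], "angular": [0, 0, 0], "claw": -1},
    {"dp": [0, 0, 0], "angular": [0, 0, 0], "claw": -1}
  ]
}}

```text
time: 10.53
ee_pos: [0.542, -0.1366, 0.1831]
tool_rot: [[1.0, 0.01, -0.001], [0.01, -1.0, -0.0], [-0.001, 0.0, -1.0]]
force: [-0.8, 0.4, 0.1]
grip_width: 0.0003
grip_force: 0.0
```

Run:
```python
from h import *
s=readout.read_state();print(s["ee_pos"],s["force"],s["time"])
a=optics.get_image("top");b=optics.get_image("scene")
A=cv2.resize(a["image"][225:275,275:325,::-1],(560,560),interpolation=cv2.INTER_CUBIC)
B=cv2.resize(b["image"][230:280,305:365,::-1],(240*2,400),interpolation=cv2.INTER_CUBIC)
# both side by side within 800x600
A=cv2.resize(A,(400,400));B=cv2.resize(B,(400,400))
cv2.imwrite("pics/c7.png",np.hstack([A,B]))
g=a["image"].astype(float).mean(2)
def prof(img,r,z,C,an):
    P=np.c_[C[0]+r*np.cos(an),C[1]+r*np.sin(an),np.full(len(an),z)]
    q=proj(a,P).astype(np.float32);return cv2.remap(img,q[:,:1],q[:,1:],cv2.INTER_LINEAR)[:,0]
an=np.radians(np.arange(140,222,3.))
old=np.load("v1.npz")["top"].astype(float).mean(2)
for r in(.037,.040,.043): print(r,[int(x) for x in prof(g.astype(np.float32),r,.093,(.5137,.0503),an)])
print("old",[int(x) for x in prof(old.astype(np.float32),.040,.093,(.5137,.0503),an)])
```

```text
[ 0.54196376 -0.13659867  0.18308141] [-0.81788835  0.44793039  0.05143749] 10.5333
0.037 [202, 230, 243, 246, 243, 246, 235, 225, 236, 247, 245, 234, 223, 220, 194, 151, 101, 107, 121, 141, 159, 221, 235, 235, 244, 245, 238, 231]
0.04 [227, 243, 249, 234, 241, 251, 245, 226, 237, 243, 236, 232, 246, 235, 205, 176, 145, 106, 84, 140, 201, 242, 245, 233, 245, 251, 241, 246]
0.043 [232, 239, 237, 231, 225, 229, 206, 196, 211, 224, 218, 230, 242, 238, 213, 201, 183, 142, 99, 121, 212, 244, 237, 223, 236, 251, 242, 238]
old [244, 248, 231, 230, 245, 240, 193, 122, 97, 92, 91, 101, 203, 239, 223, 220, 240, 250, 234, 242, 250, 242, 224, 243, 242, 228, 202, 191]
```

View pics/c7.png

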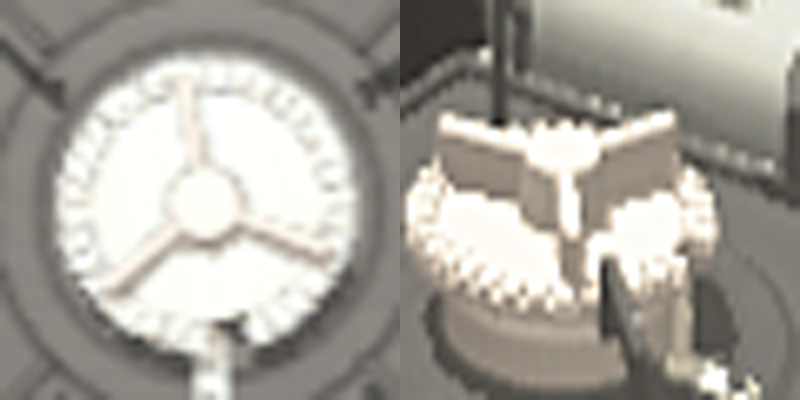

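Request:
{"op": "servo_tool", "data": {
  "deltas": [
    {"dp": [0, -3.08, 0], "angular": [0, 0, 0], "claw": -1},
    {"dp": [0, -3.08, 0], "angular": [0, 0, 0], "claw": -1},
    {"dp": [0, -3.08, 0], "angular": [0, 0, 0], "claw": -1},
    {"dp": [0, -3.08, 0], "angular": [0, 0, 0], "claw": -1},
    {"dp": [0, -3.08, 0], "angular": [0, 0, 0], "claw": -1},
    {"dp": [0, -3.08, 0], "angular": [0, 0, 0], "claw": -1},
    {"dp": [0, -3.08, 0], "angular": [0, 0, 0], "claw": -1},
    {"dp": [0, 0, 0], "angular": [0, 0, 0], "claw": -1}
  ]
}}

```text
time: 11.3
ee_pos: [0.5387, 0.0882, 0.1835]
tool_rot: [[1.0, 0.019, -0.0], [0.019, -1.0, 0.001], [-0.0, -0.001, -1.0]]
force: [-0.3, -0.3, 0.1]
grip_width: 0.0
grip_force: 0.0
```

Request:
{"op": "servo_tool", "data": {
  "deltas": [
    {"dp": [0, 0, 2.5], "angular": [0, 0, 0], "claw": -1},
    {"dp": [0, 0, 2.5], "angular": [0, 0, 0], "claw": -1},
    {"dp": [0, 0, 1.5], "angular": [0, 0, 0], "claw": -1},
    {"dp": [0, 0, 1], "angular": [0, 0, 0], "claw": -1},
    {"dp": [0, 0, 0.5], "angular": [0, 0, 0], "claw": -1},
    {"dp": [0, 0, 0], "angular": [0, 0, 0], "claw": -1}
  ]
}}

```text
time: 11.8
ee_pos: [0.5392, 0.0831, 0.103]
tool_rot: [[1.0, 0.015, -0.001], [0.015, -1.0, -0.0], [-0.001, 0.0, -1.0]]
force: [-0.8, -0.2, -0.1]
grip_width: 0.0008
grip_force: 0.0
```

Request:
{"op": "servo_tool", "data": {
  "deltas": [
    {"dp": [0, 0.4, 0], "angular": [0, 0, 0], "claw": -1},
    {"dp": [0, 0.35, 0], "angular": [0, 0, 0], "claw": -1},
    {"dp": [0, 0.25, 0], "angular": [0, 0, 0], "claw": -1},
    {"dp": [0, 0.25, 0], "angular": [0, 0, 0], "claw": -1},
    {"dp": [0, 0.25, 0], "angular": [0, 0, 0], "claw": -1},
    {"dp": [0, 0.1, 0], "angular": [0, 0, 0], "claw": -1},
    {"dp": [0, 0, 0], "angular": [0, 0, 0], "claw": -1},
    {"dp": [0, 0, 0], "angular": [0, 0, 0], "claw": -1}
  ]
}}

```text
time: 12.47
ee_pos: [0.5398, 0.0668, 0.1035]
tool_rot: [[1.0, 0.014, 0.0], [0.014, -1.0, 0.0], [0.0, -0.0, -1.0]]
force: [0.7, -0.1, -0.3]
grip_width: 0.0005
grip_force: 0.1
```

Request:
{"op": "servo_tool", "data": {
  "deltas": [
    {"dp": [0, -0.8, 0], "angular": [0, 0, 0], "claw": -1},
    {"dp": [0, 0, -2.5], "angular": [0, 0, 0], "claw": -1},
    {"dp": [0, 0, -3.5], "angular": [0, 0, 0], "claw": -1},
    {"dp": [0, 0, -2], "angular": [0, 0, 0], "claw": -1},
    {"dp": [0, 3.5, 0], "angular": [0, 0, 0], "claw": -1},
    {"dp": [0, 3.5, 0], "angular": [0, 0, 0], "claw": -1},
    {"dp": [0, 3.5, 0], "angular": [0, 0, 0], "claw": -1},
    {"dp": [0, 3.5, 0], "angular": [0, 0, 0], "claw": -1}
  ]
}}

```text
time: 13.13
ee_pos: [0.5415, -0.0659, 0.1836]
tool_rot: [[1.0, 0.015, 0.0], [0.015, -1.0, -0.0], [0.0, 0.0, -1.0]]
force: [0.4, -0.4, 0.2]
grip_width: -0.0001
grip_force: 0.0
```

Request:
{"op": "servo_tool", "data": {
  "deltas": [
    {"dp": [0, 3.5, 0], "angular": [0, 0, 0], "claw": -1},
    {"dp": [0, 2, 0], "angular": [0, 0, 0], "claw": -1},
    {"dp": [0, 0, 0], "angular": [0, 0, 0], "claw": -1}
  ]
}}

```text
time: 13.38
ee_pos: [0.5423, -0.123, 0.1832]
tool_rot: [[1.0, 0.011, -0.0], [0.011, -1.0, -0.0], [-0.0, 0.0, -1.0]]
force: [-0.4, 0.0, -0.3]
grip_width: 0.0002
grip_force: 0.0
```

Run:
```python
from h import *
s=readout.read_state();print(s["ee_pos"],s["force"],s["time"])
a=optics.get_image("top");b=optics.get_image("scene")
np.savez("v2.npz",top=a["image"])
A=cv2.resize(a["image"][230:270,280:320,::-1],(400,400),interpolation=cv2.INTER_CUBIC)
B=cv2.resize(b["image"][235:275,315:355,::-1],(400,400),interpolation=cv2.INTER_CUBIC)
cv2.imwrite("pics/c8.png",np.hstack([A,B]))
g=a["image"].astype(np.float32).mean(2)
an=np.radians(np.arange(140,222,3.))
for r in(.035,.037,.040,.043):
    P=np.c_[.5137+r*np.cos(an),.0503+r*np.sin(an),np.full(len(an),.093)];q=proj(a,P).astype(np.float32)
    print(r,[int(x) for x in cv2.remap(g,q[:,:1],q[:,1:],1)[:,0]])
```

```text
[ 0.54229177 -0.12295923  0.18322977] [-0.4026207   0.01096921 -0.31705866] 13.3833
0.035 [228, 232, 234, 237, 236, 243, 247, 243, 241, 243, 247, 247, 243, 234, 222, 215, 214, 227, 227, 216, 216, 237, 240, 231, 245, 252, 251, 245]
0.037 [214, 223, 242, 239, 236, 245, 241, 232, 241, 239, 237, 236, 230, 210, 177, 139, 103, 108, 160, 193, 200, 231, 228, 220, 237, 240, 247, 238]
0.04 [238, 250, 248, 237, 241, 245, 224, 222, 240, 239, 231, 244, 253, 236, 204, 173, 145, 106, 93, 180, 233, 248, 234, 236, 244, 236, 231, 247]
0.043 [232, 238, 227, 205, 226, 242, 212, 217, 238, 235, 231, 239, 245, 248, 226, 208, 183, 142, 102, 135, 231, 248, 235, 232, 246, 248, 244, 241]
```

View pics/c8.png

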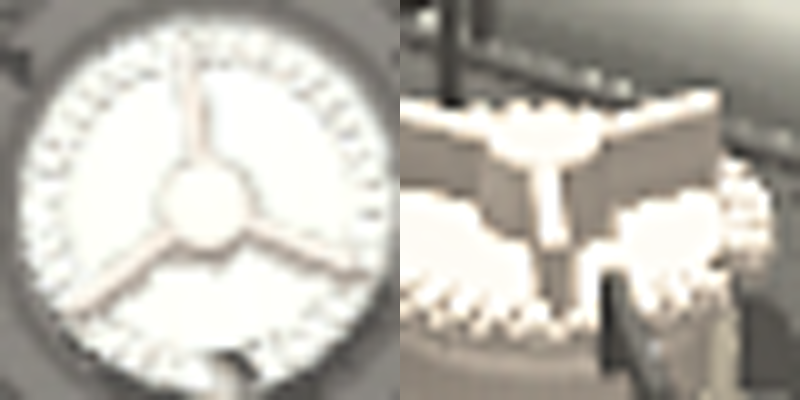

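Request:
{"op": "servo_tool", "data": {
  "deltas": [
    {"dp": [0, -3.4, 0], "angular": [0, 0, 0], "claw": -1},
    {"dp": [0, -3.4, 0], "angular": [0, 0, 0], "claw": -1},
    {"dp": [0, -3.4, 0], "angular": [0, 0, 0], "claw": -1},
    {"dp": [0, -3.4, 0], "angular": [0, 0, 0], "claw": -1},
    {"dp": [0, -3.4, 0], "angular": [0, 0, 0], "claw": -1},
    {"dp": [0, -3.4, 0], "angular": [0, 0, 0], "claw": -1},
    {"dp": [0, 0, 0], "angular": [0, 0, 0], "claw": -1},
    {"dp": [0, 0, 0], "angular": [0, 0, 0], "claw": -1}
  ]
}}

```text
time: 14.15
ee_pos: [0.539, 0.0866, 0.1834]
tool_rot: [[1.0, 0.018, -0.0], [0.018, -1.0, 0.0], [-0.0, -0.0, -1.0]]
force: [-0.1, -0.3, -0.5]
grip_width: 0.0005
grip_force: 0.0
```

Request:
{"op": "servo_tool", "data": {
  "deltas": [
    {"dp": [0, 0, 2.5], "angular": [0, 0, 0], "claw": -1},
    {"dp": [0, 0, 2.5], "angular": [0, 0, 0], "claw": -1},
    {"dp": [0, 0, 1.5], "angular": [0, 0, 0], "claw": -1},
    {"dp": [0, 0, 1], "angular": [0, 0, 0], "claw": -1},
    {"dp": [0, 0, 0.5], "angular": [0, 0, 0], "claw": -1},
    {"dp": [0, 0, 0], "angular": [0, 0, 0], "claw": -1}
  ]
}}

```text
time: 14.65
ee_pos: [0.5393, 0.0836, 0.103]
tool_rot: [[1.0, 0.014, -0.001], [0.014, -1.0, -0.0], [-0.001, 0.0, -1.0]]
force: [-0.5, 0.2, 0.6]
grip_width: 0.0007
grip_force: 0.0
```

Request:
{"op": "servo_tool", "data": {
  "deltas": [
    {"dp": [0, 0.6, 0], "angular": [0, 0, 0], "claw": -1},
    {"dp": [0, 0.4, 0], "angular": [0, 0, 0], "claw": -1},
    {"dp": [0, 0.3, 0], "angular": [0, 0, 0], "claw": -1},
    {"dp": [0, 0.3, 0], "angular": [0, 0, 0], "claw": -1},
    {"dp": [0, 0.3, 0], "angular": [0, 0, 0], "claw": -1},
    {"dp": [0, 0.25, 0], "angular": [0, 0, 0], "claw": -1},
    {"dp": [0, 0, 0], "angular": [0, 0, 0], "claw": -1},
    {"dp": [0, 0, 0], "angular": [0, 0, 0], "claw": -1}
  ]
}}

```text
time: 15.32
ee_pos: [0.5398, 0.0622, 0.1035]
tool_rot: [[1.0, 0.014, 0.0], [0.014, -1.0, -0.0], [0.0, 0.0, -1.0]]
force: [0.8, 1.2, -0.0]
grip_width: 0.0005
grip_force: 0.0
```

Request:
{"op": "servo_tool", "data": {
  "deltas": [
    {"dp": [0, -0.8, 0], "angular": [0, 0, 0], "claw": -1},
    {"dp": [0, 0, -2.5], "angular": [0, 0, 0], "claw": -1},
    {"dp": [0, 0, -3.5], "angular": [0, 0, 0], "claw": -1},
    {"dp": [0, 0, -2], "angular": [0, 0, 0], "claw": -1},
    {"dp": [0, 3.5, 0], "angular": [0, 0, 0], "claw": -1},
    {"dp": [0, 3.5, 0], "angular": [0, 0, 0], "claw": -1},
    {"dp": [0, 3.5, 0], "angular": [0, 0, 0], "claw": -1},
    {"dp": [0, 3.5, 0], "angular": [0, 0, 0], "claw": -1}
  ]
}}

```text
time: 15.98
ee_pos: [0.5416, -0.0704, 0.1835]
tool_rot: [[1.0, 0.015, 0.0], [0.015, -1.0, 0.0], [0.0, -0.0, -1.0]]
force: [0.3, -0.5, 0.7]
grip_width: 0.0004
grip_force: 0.0
```

Request:
{"op": "servo_tool", "data": {
  "deltas": [
    {"dp": [0, 3.5, 0], "angular": [0, 0, 0], "claw": -1},
    {"dp": [0, 2, 0], "angular": [0, 0, 0], "claw": -1},
    {"dp": [0, 0, 0], "angular": [0, 0, 0], "claw": -1}
  ]
}}

```text
time: 16.23
ee_pos: [0.5424, -0.1274, 0.1832]
tool_rot: [[1.0, 0.011, -0.0], [0.011, -1.0, -0.0], [-0.0, 0.0, -1.0]]
force: [-0.4, -0.1, -0.2]
grip_width: 0.0006
grip_force: 0.0
```

Run:
```python
from h import *
s=readout.read_state();print(s["ee_pos"],s["force"],s["time"])
a=optics.get_image("top");b=optics.get_image("scene")
np.savez("v3.npz",top=a["image"],scene=b["image"])
A=cv2.resize(a["image"][230:270,280:320,::-1],(400,400),interpolation=cv2.INTER_CUBIC)
B=cv2.resize(b["image"][235:275,315:355,::-1],(400,400),interpolation=cv2.INTER_CUBIC)
cv2.imwrite("pics/c9.png",np.hstack([A,B]))
an=np.radians(np.arange(140,222,3.))
# in-plane rotation of the crown disc between pictures: polar images, circular correlation
def pol(img):
    t=np.radians(np.arange(0,360,.5));r=np.arange(.015,.0455,.0005);T,Rr=np.meshgrid(t,r)
    P=np.c_[(.5137+Rr*np.cos(T)).ravel(),(.0503+Rr*np.sin(T)).ravel(),np.full(T.size,.100)]
    q=proj(a,P).astype(np.float32).reshape(*T.shape,2)
    return cv2.remap(img,q[...,0],q[...,1],cv2.INTER_CUBIC)
I={}
for k,im in(("v1",np.load("v1.npz")["top"]),("v2",np.load("v2.npz")["top"]),("v3",a["image"])):
    g=im.astype(np.float32).mean(2);I[k]=pol(g)
    print(k,[int(x) for x in I[k][50][280:440:6]])
    m=255-I[k][12:44].mean(0)  # ribs darker edges; 3-fold phase
    F=np.fft.fft(m-m.mean());print("3fold phase deg",-np.degrees(np.angle(F[3]))/3,abs(F[3]).round())
for k in("v2","v3"):
    A=I["v1"][:50];Bm=I[k][:50]
    c=[(np.roll(A,s,1)*1.0-Bm).__pow__(2).mean() for s in range(-20,80)];j=int(np.argmin(c));print(k,"turn from v1",(j-20)*.5)
```

```text
[ 0.54235351 -0.12740736  0.1831766 ] [-0.38572631 -0.10478055 -0.18985157] 16.2333
v1 [243, 253, 236, 224, 251, 251, 205, 127, 89, 89, 89, 87, 194, 252, 229, 212, 242, 253, 235, 243, 258, 245, 221, 245, 247, 229, 203]
3fold phase deg -12.968803 4135.0
v2 [242, 253, 257, 236, 240, 250, 225, 214, 241, 243, 226, 244, 258, 245, 209, 176, 149, 106, 83, 180, 249, 252, 233, 234, 245, 232, 228]
3fold phase deg 7.1767907 3875.0
v3 [218, 222, 250, 229, 229, 250, 248, 233, 247, 251, 217, 152, 117, 166, 192, 183, 193, 238, 255, 248, 249, 252, 244, 231, 246, 246, 222]
3fold phase deg -0.8684788 3875.0
v2 turn from v1 21.5
v3 turn from v1 13.0
```

View pics/c9.png

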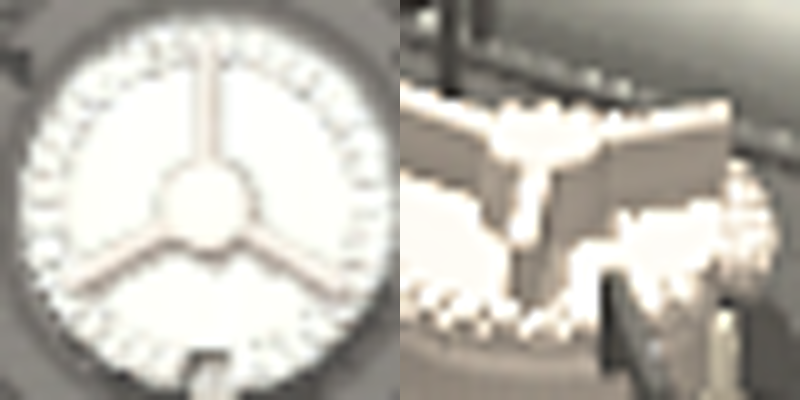

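Request:
{"op": "servo_tool", "data": {
  "deltas": [
    {"dp": [-0.43, -2.91, 0], "angular": [0, 0, 0], "claw": -1},
    {"dp": [-0.43, -2.91, 0], "angular": [0, 0, 0], "claw": -1},
    {"dp": [-0.43, -2.91, 0], "angular": [0, 0, 0], "claw": -1},
    {"dp": [-0.43, -2.91, 0], "angular": [0, 0, 0], "claw": -1},
    {"dp": [-0.43, -2.91, 0], "angular": [0, 0, 0], "claw": -1},
    {"dp": [-0.43, -2.91, 0], "angular": [0, 0, 0], "claw": -1},
    {"dp": [0, 0, 2], "angular": [0, 0, 0], "claw": -1},
    {"dp": [0, 0, 2], "angular": [0, 0, 0], "claw": -1}
  ]
}}

```text
time: 17.0
ee_pos: [0.5141, 0.0528, 0.1439]
tool_rot: [[1.0, 0.018, 0.003], [0.018, -1.0, 0.0], [0.003, -0.0, -1.0]]
force: [0.4, -0.6, -0.8]
grip_width: 0.0005
grip_force: 0.0
```

Request:
{"op": "servo_tool", "data": {
  "deltas": [
    {"dp": [0, 0, 1.5], "angular": [0, 0, 0], "claw": -1},
    {"dp": [0, 0, 0.6], "angular": [0, 0, 0], "claw": -1},
    {"dp": [0, 0, 0], "angular": [0, 0, 0], "claw": -1},
    {"dp": [0, 0, 0], "angular": [0, 0, 0], "claw": -1},
    {"dp": [0, 0, 0], "angular": [0, 0, 0], "claw": -1}
  ]
}}

```text
time: 17.42
ee_pos: [0.5147, 0.0499, 0.1235]
tool_rot: [[1.0, 0.014, 0.001], [0.014, -1.0, 0.0], [0.001, -0.0, -1.0]]
force: [-0.1, -0.4, -0.9]
grip_width: 0.0007
grip_force: 0.0
```

Request:
{"op": "servo_tool", "data": {
  "deltas": [
    {"dp": [-0.1, 0, 0.3], "angular": [0, 0, 0], "claw": -1},
    {"dp": [0, 0, 0.2], "angular": [0, 0, 0], "claw": -1},
    {"dp": [0, 0, 0.2], "angular": [0, 0, 0], "claw": -1},
    {"dp": [0, 0, 0.1], "angular": [0, 0, 0], "claw": -1},
    {"dp": [0, 0, 0.1], "angular": [0, 0, 0], "claw": -1},
    {"dp": [0, 0, 0.1], "angular": [0, 0, 0], "claw": -1}
  ]
}}

```text
time: 17.92
ee_pos: [0.5133, 0.0495, 0.1129]
tool_rot: [[1.0, 0.014, 0.0], [0.014, -1.0, 0.0], [0.0, -0.0, -1.0]]
force: [-2.9, 0.2, 6.4]
grip_width: 0.0006
grip_force: 3.3
```

Request:
{"op": "servo_tool", "data": {
  "deltas": [
    {"dp": [0, 0, 0.1], "angular": [0, 0, 0], "claw": -1},
    {"dp": [0, 0, 0], "angular": [0, 0, 0], "claw": -1}
  ]
}}

```text
time: 18.08
ee_pos: [0.5133, 0.0495, 0.1118]
tool_rot: [[1.0, 0.014, 0.0], [0.014, -1.0, -0.0], [0.0, 0.0, -1.0]]
force: [-1.7, 0.3, 4.3]
grip_width: 0.0004
grip_force: 2.0
```

Request:
{"op": "servo_tool", "data": {
  "deltas": [
    {"dp": [0, 0, 0.1], "angular": [0, 0, 0], "claw": -1},
    {"dp": [0, 0, 0.05], "angular": [0, 0, 0], "claw": -1},
    {"dp": [0, 0, 0], "angular": [0, 0, 0], "claw": -1}
  ]
}}

```text
time: 18.33
ee_pos: [0.5133, 0.0495, 0.1103]
tool_rot: [[1.0, 0.014, 0.0], [0.014, -1.0, -0.0], [0.0, 0.0, -1.0]]
force: [-2.8, 0.1, 4.4]
grip_width: 0.0002
grip_force: 2.5
```

Request:
{"op": "servo_tool", "data": {
  "deltas": [
    {"dp": [0, 0, 0.1], "angular": [0, 0, 0], "claw": -1},
    {"dp": [0, 0, 0], "angular": [0, 0, 0], "claw": -1}
  ]
}}

```text
time: 18.5
ee_pos: [0.5133, 0.0495, 0.1093]
tool_rot: [[1.0, 0.014, 0.0], [0.014, -1.0, -0.0], [0.0, 0.0, -1.0]]
force: [-2.6, 0.5, 5.1]
grip_width: 0.0004
grip_force: 2.3
```

Sliding at ~5 N with no stop; past the electrode height. Continue.

Request:
{"op": "servo_tool", "data": {
  "deltas": [
    {"dp": [0, 0, 0.1], "angular": [0, 0, 0], "claw": -1},
    {"dp": [0, 0, 0.1], "angular": [0, 0, 0], "claw": -1},
    {"dp": [0, 0, 0], "angular": [0, 0, 0], "claw": -1}
  ]
}}

```text
time: 18.75
ee_pos: [0.5133, 0.0495, 0.1073]
tool_rot: [[1.0, 0.014, 0.0], [0.014, -1.0, -0.0], [0.0, 0.0, -1.0]]
force: [-1.9, 0.1, 5.0]
grip_width: 0.0003
grip_force: 2.1
```

Request:
{"op": "servo_tool", "data": {
  "deltas": [
    {"dp": [0, 0, 0.1], "angular": [0, 0, 0], "claw": -1},
    {"dp": [0, 0, 0.1], "angular": [0, 0, 0], "claw": -1},
    {"dp": [0, 0, 0], "angular": [0, 0, 0], "claw": -1}
  ]
}}

```text
time: 19.0
ee_pos: [0.5133, 0.0495, 0.1053]
tool_rot: [[1.0, 0.014, 0.0], [0.014, -1.0, -0.0], [0.0, 0.0, -1.0]]
force: [-3.0, 1.2, 3.8]
grip_width: 0.0006
grip_force: 2.1
```

Request:
{"op": "servo_tool", "data": {
  "deltas": [
    {"dp": [0, 0, 0.1], "angular": [0, 0, 0], "claw": -1},
    {"dp": [0, 0, 0], "angular": [0, 0, 0], "claw": -1}
  ]
}}

```text
time: 19.17
ee_pos: [0.5133, 0.0495, 0.1043]
tool_rot: [[1.0, 0.014, 0.0], [0.014, -1.0, -0.0], [0.0, 0.0, -1.0]]
force: [-1.6, -0.2, 4.4]
grip_width: -0.0001
grip_force: 2.3
```

Request:
{"op": "servo_tool", "data": {
  "deltas": [
    {"dp": [0, 0, 0.05], "angular": [0, 0, 0], "claw": -1},
    {"dp": [0, 0, 0], "angular": [0, 0, 0], "claw": -1}
  ]
}}

```text
time: 19.33
ee_pos: [0.5133, 0.0495, 0.1042]
tool_rot: [[1.0, 0.014, 0.0], [0.014, -1.0, 0.0], [0.0, -0.0, -1.0]]
force: [-3.2, 0.5, 9.4]
grip_width: 0.0004
grip_force: 4.5
```

Request:
{"op": "servo_tool", "data": {
  "deltas": [
    {"dp": [0, 0, 0.05], "angular": [0, 0, 0], "claw": -1},
    {"dp": [0, 0, 0], "angular": [0, 0, 0], "claw": -1}
  ]
}}

```text
time: 19.5
ee_pos: [0.5134, 0.0495, 0.1041]
tool_rot: [[1.0, 0.014, 0.001], [0.014, -1.0, 0.0], [0.001, -0.0, -1.0]]
force: [-5.9, -0.3, 12.9]
grip_width: 0.0003
grip_force: 6.9
```

Request:
{"op": "servo_tool", "data": {
  "deltas": [
    {"dp": [0, 0, 0.04], "angular": [0, 0, 0], "claw": -1},
    {"dp": [0, 0, 0], "angular": [0, 0, 0], "claw": -1}
  ]
}}

```text
time: 19.67
ee_pos: [0.5135, 0.0495, 0.104]
tool_rot: [[1.0, 0.014, 0.001], [0.014, -1.0, 0.0], [0.001, 0.0, -1.0]]
force: [-7.8, -0.5, 17.9]
grip_width: 0.0006
grip_force: 8.9
```

Request:
{"op": "servo_tool", "data": {
  "deltas": [
    {"dp": [0, 0, -0.3], "angular": [0, 0, 0], "claw": -1},
    {"dp": [0, 0, -2], "angular": [0, 0, 0], "claw": -1},
    {"dp": [0, 0, -4], "angular": [0, 0, 0], "claw": -1},
    {"dp": [0, 0, -2], "angular": [0, 0, 0], "claw": -1},
    {"dp": [0, 0, 0], "angular": [0, 0, 0], "claw": -1},
    {"dp": [0, 0, 0], "angular": [0, 0, 0], "claw": -1}
  ]
}}

```text
time: 20.17
ee_pos: [0.5135, 0.0495, 0.1862]
tool_rot: [[1.0, 0.014, 0.002], [0.014, -1.0, 0.0], [0.002, -0.0, -1.0]]
force: [-0.6, -1.1, -0.2]
grip_width: 0.0003
grip_force: 0.0
```

Run:
```python
from h import *
s=readout.read_state();print(s["ee_pos"],s["force"],s["time"])
a=optics.get_image("top");b=optics.get_image("scene")
for c in("top","scene"):
    print([(np.round(r["point"],4),round(r["confidence"],2)) for r in look_for(c,"igniter_top")[:2]])
Pa=a["intrinsics"]@a["extrinsics"][:3];Pb=b["intrinsics"]@b["extrinsics"][:3]
X=cv2.triangulatePoints(Pa,Pb,np.array([[369.],[267.5]]),np.array([[390.5],[228.5]]));print((X[:3]/X[3]).T)
for z in(.1,.105,.11,.115,.12): print(z,ray(a,369,267.5,z).round(4),ray(b,390.5,228.5,z).round(4))
B=cv2.resize(b["image"][215:275,310:410,::-1],(800,480),interpolation=cv2.INTER_CUBIC);cv2.imwrite("pics/c10.png",B)
```

```text
[0.51354764 0.04952638 0.18615448] [-0.63457612 -1.12543835 -0.15708526] 20.1667
[(array([ 0.4696, -0.1182,  0.1126]), 0.65)]
[(array([ 0.4688, -0.1232,  0.1098]), 0.67), (array([ 0.6669, -0.2796,  0.102 ]), 0.52)]
[[ 0.46955538 -0.12051764  0.10693221]]
0.1 [ 0.4701 -0.1209  0.1   ] [ 0.4759 -0.1346  0.1   ]
0.105 [ 0.4701 -0.1204  0.105 ] [ 0.4709 -0.1247  0.105 ]
0.11 [ 0.4701 -0.1199  0.11  ] [ 0.466  -0.1148  0.11  ]
0.115 [ 0.4701 -0.1194  0.115 ] [ 0.461 -0.105  0.115]
0.12 [ 0.4701 -0.1189  0.12  ] [ 0.456  -0.0951  0.12  ]
```

View pics/c10.png

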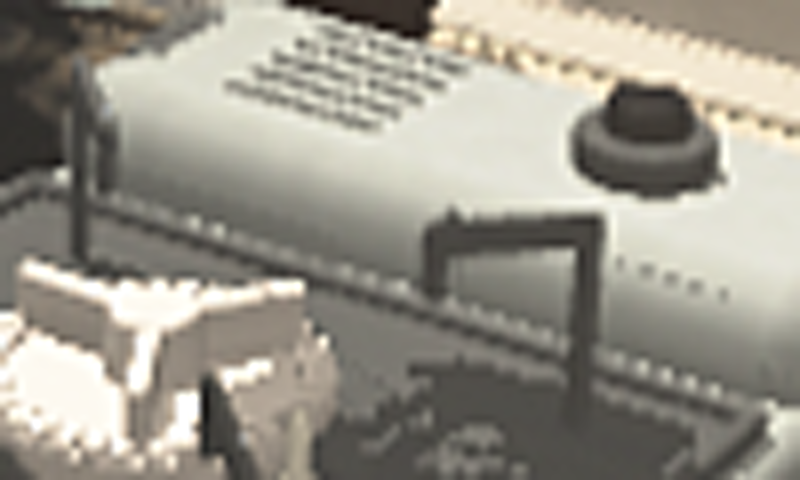

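Request:
{"op": "servo_tool", "data": {
  "deltas": [
    {"dp": [-0.77, 2.82, 0], "angular": [0, 0, 0], "claw": -1},
    {"dp": [-0.77, 2.82, 0], "angular": [0, 0, 0], "claw": -1},
    {"dp": [-0.77, 2.82, 0], "angular": [0, 0, 0], "claw": -1},
    {"dp": [-0.77, 2.82, 0], "angular": [0, 0, 0], "claw": -1},
    {"dp": [-0.77, 2.82, 0], "angular": [0, 0, 0], "claw": -1},
    {"dp": [-0.77, 2.82, 0], "angular": [0, 0, 0], "claw": -1},
    {"dp": [0, 0, 2], "angular": [0, 0, 0], "claw": -1},
    {"dp": [0, 0, 2], "angular": [0, 0, 0], "claw": -1}
  ]
}}

```text
time: 21.03
ee_pos: [0.4692, -0.1217, 0.1449]
tool_rot: [[1.0, 0.012, 0.001], [0.012, -1.0, -0.0], [0.001, 0.0, -1.0]]
force: [-0.3, 0.2, -0.6]
grip_width: 0.0006
grip_force: 0.0
```

Request:
{"op": "servo_tool", "data": {
  "deltas": [
    {"dp": [0, 0, 1.5], "angular": [0, 0, 0], "claw": -1},
    {"dp": [0, 0, 0.9], "angular": [0, 0, 0], "claw": -1},
    {"dp": [0, 0, 0], "angular": [0, 0, 0], "claw": -1},
    {"dp": [0, 0, 0], "angular": [0, 0, 0], "claw": -1}
  ]
}}

```text
time: 21.37
ee_pos: [0.4694, -0.1202, 0.1215]
tool_rot: [[1.0, 0.014, -0.001], [0.014, -1.0, 0.0], [-0.001, -0.0, -1.0]]
force: [-0.2, -0.3, -0.2]
grip_width: 0.0006
grip_force: 0.0
```

Request:
{"op": "servo_tool", "data": {
  "deltas": [
    {"dp": [0, 0, 0.3], "angular": [0, 0, 0], "claw": -1},
    {"dp": [0, 0, 0.3], "angular": [0, 0, 0], "claw": -1},
    {"dp": [0, 0, 0.2], "angular": [0, 0, 0], "claw": -1},
    {"dp": [0, 0, 0.2], "angular": [0, 0, 0], "claw": -1},
    {"dp": [0, 0, 0], "angular": [0, 0, 0], "claw": -1}
  ]
}}

```text
time: 21.78
ee_pos: [0.4695, -0.1203, 0.1115]
tool_rot: [[1.0, 0.014, 0.0], [0.014, -1.0, -0.0], [0.0, 0.0, -1.0]]
force: [0.3, 0.8, 1.8]
grip_width: 0.0003
grip_force: 0.7
```

Request:
{"op": "servo_tool", "data": {
  "deltas": [
    {"dp": [0, 0, 0.15], "angular": [0, 0, 0], "claw": -1},
    {"dp": [0, 0, 0.15], "angular": [0, 0, 0], "claw": -1},
    {"dp": [0, 0, 0], "angular": [0, 0, 0], "claw": -1}
  ]
}}

```text
time: 22.03
ee_pos: [0.4696, -0.1203, 0.1086]
tool_rot: [[1.0, 0.014, 0.0], [0.014, -1.0, -0.0], [0.0, 0.0, -1.0]]
force: [0.6, 0.5, 3.7]
grip_width: 0.0007
grip_force: 1.6
```

Contact around z ≈ 0.112; press on until force rises past the spring.

Request:
{"op": "servo_tool", "data": {
  "deltas": [
    {"dp": [0, 0, 0.1], "angular": [0, 0, 0], "claw": -1},
    {"dp": [0, 0, 0.1], "angular": [0, 0, 0], "claw": -1},
    {"dp": [0, 0, 0], "angular": [0, 0, 0], "claw": -1}
  ]
}}

```text
time: 22.28
ee_pos: [0.4695, -0.1203, 0.1066]
tool_rot: [[1.0, 0.014, 0.0], [0.014, -1.0, -0.0], [0.0, 0.0, -1.0]]
force: [0.6, 0.5, 5.1]
grip_width: 0.0005
grip_force: 2.2
```

Request:
{"op": "servo_tool", "data": {
  "deltas": [
    {"dp": [0, 0, 0.1], "angular": [0, 0, 0], "claw": -1},
    {"dp": [0, 0, 0], "angular": [0, 0, 0], "claw": -1}
  ]
}}

```text
time: 22.45
ee_pos: [0.4696, -0.1203, 0.1058]
tool_rot: [[1.0, 0.014, 0.0], [0.014, -1.0, -0.0], [0.0, 0.0, -1.0]]
force: [-0.9, 1.3, 6.9]
grip_width: 0.0002
grip_force: 2.9
```

Request:
{"op": "servo_tool", "data": {
  "deltas": [
    {"dp": [0, 0, 0.07], "angular": [0, 0, 0], "claw": -1},
    {"dp": [0, 0, 0], "angular": [0, 0, 0], "claw": -1}
  ]
}}

```text
time: 22.62
ee_pos: [0.4696, -0.1203, 0.1056]
tool_rot: [[1.0, 0.014, 0.001], [0.014, -1.0, -0.0], [0.001, 0.0, -1.0]]
force: [-3.9, 1.9, 12.9]
grip_width: 0.0004
grip_force: 6.5
```

Bottomed at 0.1056 (hard stop). Release and raise.

Request:
{"op": "servo_tool", "data": {
  "deltas": [
    {"dp": [0, 0, 0.04], "angular": [0, 0, 0], "claw": -1},
    {"dp": [0, 0, 0], "angular": [0, 0, 0], "claw": -1},
    {"dp": [0, 0, -0.5], "angular": [0, 0, 0], "claw": -1},
    {"dp": [0, 0, -2], "angular": [0, 0, 0], "claw": -1},
    {"dp": [0, 0, -4], "angular": [0, 0, 0], "claw": -1},
    {"dp": [0, 0, -2], "angular": [0, 0, 0], "claw": -1},
    {"dp": [0, 0, 0], "angular": [0, 0, 0], "claw": -1},
    {"dp": [0, 0, 0], "angular": [0, 0, 0], "claw": -1}
  ]
}}

```text
time: 23.28
ee_pos: [0.4695, -0.1204, 0.1897]
tool_rot: [[1.0, 0.014, 0.001], [0.014, -1.0, -0.0], [0.001, 0.001, -1.0]]
force: [-0.6, 0.3, -0.6]
grip_width: 0.0006
grip_force: 0.0
```

Run:
```python
from bench import *
s=readout.read_state();print(s["ee_pos"],s["force"],s["time"]);print(ticket.finish_job())
```

```text
[ 0.46953097 -0.12037873  0.18967113] [-0.56458909  0.34698259 -0.56425428] 23.2833
the job is handed in; nothing more can be done
None
```

I turned the crown until its notch was over the electrode and pressed it fully home (hard stop at the seated height). Then I pushed the igniter button to its stop and released it, and handed the job in at about 23 s of the allowed 58; no verdict was returned.

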